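Load a knife-handle scale under the spring clip of a drilling jig

TASK

Load the wooden handle scale that lies on the drilling jig: with one fingertip hold down the tail of the spring clip so that its nose rises, and with the other fingertip push the scale along the plate beneath the nose until its long edge is fully home against both stop pins. Then let go of the clip so that it clamps the scale, and move clear. Only push the scale, do not pick it up, and leave the second scale, the knife, the glue bottle and the jar alone.

Things in the scene. Friction and masses are not known exactly. Their poses are not given: they have to be found in the camera images.
- jig: Drilling jig: grey-painted metal plate 150 x 190 x 12 mm (x, y, z) screwed to the bench. Origin: centre of its underside, z up, top at z = 12 mm; +x is the way the scale is pushed. Two low steel end guides (8 mm high above the plate, inner faces y = +-64 mm, x = -55 to +9 mm) leave the scale 8 mm of play at each end. Four corner screw heads 5 mm high.
- pin_a (a point): Foot of one steel stop pin (8 mm diameter, 12 mm high) on the plate, at x = 11, y = 40 mm of the jig; it stops the scale's leading edge at x = 7 mm. Jig's axes.
- pin_b (a point): Foot of the other, equal stop pin, at x = 11, y = -40 mm of the jig.
- clip_angle (a joint): Angle of the spring clip in rad, 0 at rest (nose down, tail up), grows to 0.50 (hard stop) as the tail is pressed down. A spring returns it: pressing 30 mm behind the hinge pin takes about 2 N to start and 5 N at the stop, nearer the pin in proportion more. About 0.29 when the nose rests on the scale; above about 0.32 the scale passes beneath.
- nose (a point): Underside of the clip's nose, mid-width: a steel bead 6 mm thick, 34 mm long in y, at the end of an arm on the -x side of the pin. At rest the bead spans x = -5 to +1 mm of the jig, its underside 5 mm above the plate, so it blocks the 10 mm thick scale (pushing on it does not open it); with the tail fully down its underside is 13.5 mm above the plate.
- clip: Steel spring clip, 34 mm wide (y), rocking on the hinge pin (its origin): nose on the -x side, tail on the +x side. The tail is a flat plate 3 mm thick reaching from 4 to 50 mm behind (+x of) the hinge pin, sloping up by 0.5 rad at rest, level when fully pressed: then its top is 4 mm above the jig's plate, lower than the scale's top. A fingertip can slide along it in x while pressing.
- hinge (a point): Centre of the clip's hinge pin, which lies along y, at x = 15, y = 0, z = 24 mm of the jig (12 mm above the plate), between two ears (inner faces y = +-19 mm, x = 10 to 20 mm, 18 mm high above the plate). Jig's axes.
- tail_pad (a point): Point on the tail's top face, mid-width, 30 mm behind the hinge pin; about 19 mm above the plate at rest, 4 mm fully pressed.
- home (a point): Point on the jig's top face, at x = -10, y = 0 mm of the jig, with the jig's axes: the scale is home when its origin has this x and its axes agree; then its leading edge is on both pins and 12 mm beneath the nose.
- scale: The handle scale to load: a plain dark wood blank 34 x 112 x 10 mm (x, y, z), about 45 g, lying flat on the jig's plate in front of the clip, its long side across the jig. Origin at the centre of its underside; its x axis is roughly the jig's +x, so its leading long edge is 17 mm ahead of the origin in x and the edge to push is 17 mm behind.
- spare: A second, equal wooden scale, lying on the bench beside the jig; leave it alone. Origin at the centre of its underside.
- knife: A kitchen knife with a wooden handle, 210 x 26 x 15 mm, lying on the bench; leave it alone. Origin at the front of the handle, on the bench.
- glue: White plastic glue bottle, 38 mm diameter, 105 mm high, standing on the bench; leave it alone. Origin at the centre of its underside.
- jar: Glass jar with a steel lid, 52 mm diameter, 55 mm high, standing on the bench; leave it alone. Origin at the centre of its underside.
Mind the look-alikes: they are no part of the job. What is shaped like the scale but green or turquoise is not meant.

How it is judged (in metres and radians):
On the way, in this order (a step that is already met when the one before it is completed fails the run):
1. a finger holds the clip's tail down, nose raised, with the scale still in front of it (value of joint clip_angle above 0.3 rad and contact force between clip and the fingers above 0.8 N and x of scale in the frame of home below -0.009 m), for 0.1 s.
2. with the tail still held by a finger, the scale is pushed at least 8 mm beneath the nose (value of joint clip_angle above 0.3 rad and contact force between clip and the fingers above 0.8 N and x of scale in the frame of home above -0.004 m), for 0.1 s.
At the end, for the whole second after the job is handed in: The scale lies flat on the jig's plate (within 3 mm), between the end guides, its leading edge home against the pins (within 3 mm in x) and square (within 0.06 rad); the released clip's nose presses on it with more than 1 N (clip angle 0.20 to 0.36 rad) and all is at rest (x of scale in the frame of home between -0.003 and 0.003 m and y of scale in the frame of home between -0.011 and 0.011 m and angle between the x axis of scale and the x axis of jig, either way round below 0.06 rad and z of scale in the frame of home between -0.003 and 0.003 m and angle between scale's own z axis and vertical below 0.06 rad and value of joint clip_angle between 0.2 and 0.36 rad and contact force between clip and scale above 1 N and linear speed of scale below 0.01 m/s); the robot touches nothing.
It fails at once if the scale is lifted more than 10 mm off the plate or tipped up (z of scale in the frame of jig above 0.022 m or angle between scale's own z axis and vertical above 0.3 rad).
It fails at once if the second scale is moved more than 20 mm or knocked over (distance of spare from where it was at the start of the episode above 0.02 m or angle between spare's own z axis and vertical above 0.5 rad).
It fails at once if the glue bottle is moved more than 20 mm or knocked over (distance of glue from where it was at the start of the episode above 0.02 m or angle between glue's own z axis and vertical above 0.5 rad).
It fails at once if the jar is moved more than 20 mm or knocked over (distance of jar from where it was at the start of the episode above 0.02 m or angle between jar's own z axis and vertical above 0.5 rad).
It fails at once if the knife is moved more than 20 mm or knocked over (distance of knife from where it was at the start of the episode above 0.02 m or angle between knife's own z axis and vertical above 0.5 rad).
It also fails if it takes over 32 s, if anything falls off the work surface, if the arm or the gripper's body presses on something with over 40 N, if the wrist force passes 120 N, or if a joint passes its speed limit or range.

ROBOT

A 7-joint arm with a two-finger parallel gripper is mounted at the origin on the work surface. World frame = base frame: x ahead of the robot, y to its left, z up, the work surface at z = 0. Lengths are in mm, angles in rad, forces in N, time in s.
With the tool pointing down it reaches from about 400 to 875 mm from the base axis. Payload 4.4 kg.
Tool frame: the origin (TCP) lies midway between the tips of the shut fingers; the grasp point (between the pads) lies 19 mm behind it; z points along the fingers, y is the line along which they close (so a half turn about z gives the same grasp; the last joint's range is limited). The gripper opens to 85 mm and grips with 20 to 120 N. Pads are 22 mm wide; open, the fingers measure 114 mm over their backs; the gripper's body (76 mm by 85 mm) begins 54 mm behind the grasp point. The pads swing forward as they close: fully open they stand 13 mm farther back than shut.
Start: joints at [1.231, 0.628, 0.038, 1.517, -0.027, 0.996, -0.02], TCP at [175.782, -625.794, 231.313] pointing down, gripper open.
Joint ranges: [-3.06, 3.06], [-0.37, 2.12], [-1.25, 1.32], [0.18, 2.47], [-1.1, 4.24], [0.23, 1.98], [-2.94, 2.94]. Speed limits (rad/s): [2.57, 2.57, 3.14, 3.14, 3.14, 3.14, 3.14].

INTERFACE

Orientations are given as [roll, pitch, yaw] about the fixed x, y, z axes, in that order (R = Rz(yaw) Ry(pitch) Rx(roll)).
In Python, from cell import telemetry, eyes, ctrl, finder gives the robot as it stands.
- The arm moves only by the tool move_arm, never from a script. Its argument "steps" is a list of rows, each a list of 7 numbers: the turn, a rotation vector about the world's x, y, z in degrees, then the shift along the world's x, y, z in m, then the finger opening in m, from 0 to 0.0854. A call has 1 to 5 rows; each row shifts and turns the commanded pose from where the row before left it; what a row does not reach is not made up. A row lasts 1/10 s, in which the tool goes at most 50 mm and 8.59 degrees, less where a joint would pass 70% of its speed; a pose out of reach is approached as far as the arm can. A call with a gripper value outside its range is refused whole. The fingers move at their own pace and stop on an object; the grip force is fixed at half the most. Time passes only in rows, so rows that do not move let the fingers close. It gives the time, the measured TCP pose, the force, the opening and the grip force at its end, in the units of the state.
- telemetry.read_state(): the state, without advancing time (a new reading comes with each control period).
- eyes.get_image(name): name is "scene" or "top" or "wrist"; returns (picture, depth): 400x640x3 uint8, blue, green, red; 400x640 float32, mm along the optical axis (not along the pixel's ray), 0 where there is no reading.
- eyes.calibration(name): a dict with "fx", "fy", "cx", "cy" (pixels), "position" and "attitude" of the camera in the world. Camera axes: x right, y down, z forward; pixel columns grow to the right and rows downward; lengths in mm; the calibration is good to about 2 mm. The wrist camera is an equidistant fisheye: a pixel r from the principal point sees the ray r / f radians off the axis. A picture is of the moment at which its call begins: read the wrist's pose just before it. calibration takes no time and is no camera call; for the wrist camera it gives the pose at the moment of the call.
- ctrl.finish_job(): hands the job in; it is judged then, once.
Trained networks look in the newest picture that a camera, given by its name, has taken for a name from the list of things; names that differ only in an ending like _2 or _b are one class to them, and where a whole thing is asked for, a point or a joint stands for the part that bears it (a point fixed in the world has none). Each returns a list of dicts, best first, with "confidence" (0 to 1); they miss things now and then, are a little off and sometimes report something else, mostly with a low value. They report only what shows in the picture. A call takes as long as a camera call. They do not tell look-alikes from the thing itself.
- finder.boxes_of(camera, name): "location" ([x, y, z] in mm, in the coordinates of the camera as it stood for that picture, good to about 4 mm: the middle of the surface that is visible of it).
- finder.cut_out(camera, name): "mask" (400x640 bool, what is visible of it).
- finder.pinpoint(camera, name): "location" ([x, y, z] in mm, in the coordinates of the camera as it stood for that picture, good to about 4 mm: a listed point, or the origin of a listed thing).
The state is a dict: "clock": time; "qpos": joint angles; "qd": joint speeds; "tau": joint torques, N m; "eef_pos": TCP position; "tool_rot": TCP orientation; "force": force on the tool from outside, world axes, zero at the start; "torque": the same for the moment, N m; "width": finger opening in mm; "gripper_force": force on a finger pad.
Only numpy, scipy, OpenCV 4.12 (cv2) and the standard library are available. Lean on these libraries where they do the work, as an engineer would, in place of code of your own. Each camera call takes 0.05 s, during which the arm holds its last target. There are 200 camera calls.

## Working session

There is one attempt and no reset: what is moved stays moved. The work goes in short steps, Python scripts to look and compute and a tool call to move; the robot and the scene stay as the last step left them, time stands still between calls to the robot, and variables do not carry over. Pictures are saved under pics/ and viewed, at most 10 in all, crops included, and the job is handed in when it is done.

Besides the shell and the picture viewer there is one more tool, called after ">>>" as name([rows], argument=value, ...), one row to a line, values as JSON. move_arm: Moves the arm, as the interface text tells. Its arguments: {"type":"object","properties":{"steps":{"type":"array"}},"required":["steps"]}

```bash
mkdir -p pics; ls
cat > h.py <<'E'
import numpy as np, cv2
from scipy.spatial.transform import Rotation as R
from cell import telemetry, eyes, ctrl, finder
def att(c):
    a=np.array(c["attitude"],float)
    if a.shape==(3,3): return a
    return R.from_euler('xyz',a).as_matrix() if a.size==3 else R.from_quat(a).as_matrix()
def w(c,p): return att(c)@np.array(p,float)+np.array(c["position"],float)
def cloud(c,d):
    v,u=np.mgrid[:d.shape[0],:d.shape[1]]
    P=np.stack([(u-c["cx"])/c["fx"]*d,(v-c["cy"])/c["fy"]*d,d],-1)
    return P@att(c).T+np.array(c["position"],float)
E
python3 - <<'E'
from h import *
print(telemetry.read_state())
for n in("scene","top"):
    im,d=eyes.get_image(n);c=eyes.calibration(n);print(n,c)
    cv2.imwrite(f"pics/{n}.png",im)
    np.savez(f"{n}.npz",im=im,d=d)
    for t in("scale","jig","hinge","tail_pad","pin_a","nose","home","glue","jar","knife"):
        print(t,[(w(c,o["location"]).round(0).tolist(),round(o["confidence"],2)) for o in finder.pinpoint(n,t)])
E
```

```text
pics
{'clock': 0.0, 'qpos': array([ 1.23117167,  0.62933032,  0.03842077,  1.51838521, -0.02701688,
        0.99630609, -0.02001679]), 'qd': array([ 8.73741791e-04, -1.14319605e-03, -4.14074931e-04, -8.98978269e-04,
       -4.14475000e-04,  1.59278369e-03, -9.11088945e-05]), 'tau': array([ 4.35796237e-04, -5.63400435e+01,  1.22665823e+00, -1.93437159e+01,
        1.10451481e-02,  1.05519631e-02, -6.77296171e-06]), 'eef_pos': array([ 175.64220903, -625.15829714,  230.39344711]), 'tool_rot': array([-3.13968074e+00, -1.69224322e-06,  2.73815426e-01]), 'force': array([ 0.18846683, -0.52510562,  0.3679144 ]), 'torque': array([-0.03609947, -0.06647058, -0.07624095]), 'gripper_force': 0.0, 'width': 85.453803036805}
scene {'fx': 385.2296382610741, 'fy': 385.2296382610741, 'cx': 321.8632704437634, 'cy': 191.5953470032283, 'position': array([998.54051012, 439.53366411, 893.54482802]), 'attitude': array([-2.51896893, -0.01025713,  2.31330351])}
scale [([364.0, 245.0, -3.0], 0.8), ([374.0, 89.0, 3.0], 0.74)]
jig [([564.0, 87.0, 2.0], 0.82)]
hinge [([575.0, 91.0, 24.0], 0.85)]
tail_pad [([608.0, 
[... 323 characters left out ...]
5.0, 82.0, 33.0], 0.21)]
top {'fx': 446.89664712006976, 'fy': 446.89664712006976, 'cx': 321.2117848357931, 'cy': 196.81778735294967, 'position': array([391.90611172,  71.71150677, 998.51055832]), 'attitude': array([-2.98146613, -0.01968631, -1.57892721])}
scale [([537.0, 99.0, 11.0], 0.78), ([369.0, 93.0, 1.0], 0.72), ([362.0, 242.0, -1.0], 0.59)]
jig [([560.0, 91.0, -2.0], 0.9)]
hinge [([570.0, 89.0, 28.0], 0.72)]
tail_pad [([604.0, 80.0, 31.0], 0.81)]
pin_a [([563.0, 51.0, 10.0], 0.8), ([578.0, 129.0, 12.0], 0.66)]
nose [([559.0, 91.0, 17.0], 0.81)]
home [([549.0, 96.0, 13.0], 0.64)]
glue [([580.0, 248.0, -5.0], 0.69)]
jar [([536.0, -55.0, -0.0], 0.9)]
knife [([521.0, -147.0, -1.0], 0.88)]
```

View pics/scene.png

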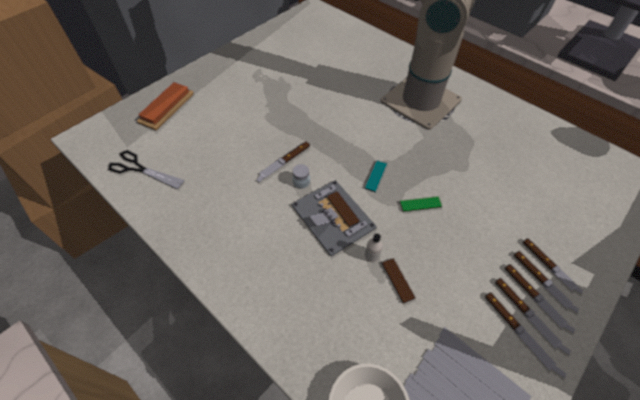

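View pics/top.png

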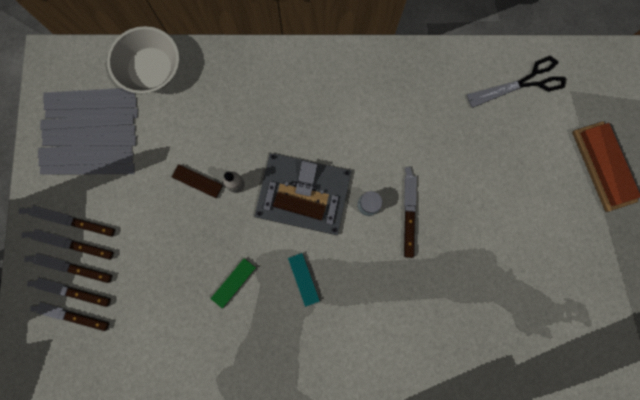

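Top view candidates for the scale: dark brown on the jig (300,203); brown spare (198,180), turquoise (304,279) and green (233,283) look-alikes. I choose the one on the jig in front of the clip (300,203). I'll check it in a close crop.

Run:
```python
from h import *
a=np.load("top.npz")["im"];b=np.load("scene.npz")["im"]
x=cv2.resize(a[145:240,245:365],None,fx=4.5,fy=4.5,interpolation=cv2.INTER_CUBIC)
y=cv2.resize(b[175:260,285:385],None,fx=2.5,fy=2.5,interpolation=cv2.INTER_CUBIC)
o=np.zeros((430,800,3),np.uint8);o[:x.shape[0],:x.shape[1]]=x;o[:y.shape[0],545:545+y.shape[1]]=y
cv2.imwrite("pics/crop.png",o)
# jig plate outline from top depth: points z 6..30
for n in("top","scene"):
    f=np.load(n+".npz");c=eyes.calibration(n);P=cloud(c,f["d"]);
    m=(P[...,2]>7)&(P[...,2]<45)&(abs(P[...,0]-562)<130)&(abs(P[...,1]-90)<130)
    k,l,s,_=cv2.connectedComponentsWithStats(m.astype(np.uint8));i=1+s[1:,4].argmax()
    q=P[l==i]; print(n,len(q),cv2.minAreaRect(q[:,:2].astype(np.float32)),np.percentile(q[:,2],[5,50,95]))
```

```text
top 5579 ((561.2147216796875, 91.49920654296875), (190.28074645996094, 150.9852294921875), 77.19361877441406) [ 9.8264382  13.52733941 27.49470622]
scene 3343 ((561.8732299804688, 91.37380981445312), (192.34219360351562, 151.6597900390625), 77.28337860107422) [ 9.27279796 12.83488732 26.23372751]
```

View pics/crop.png

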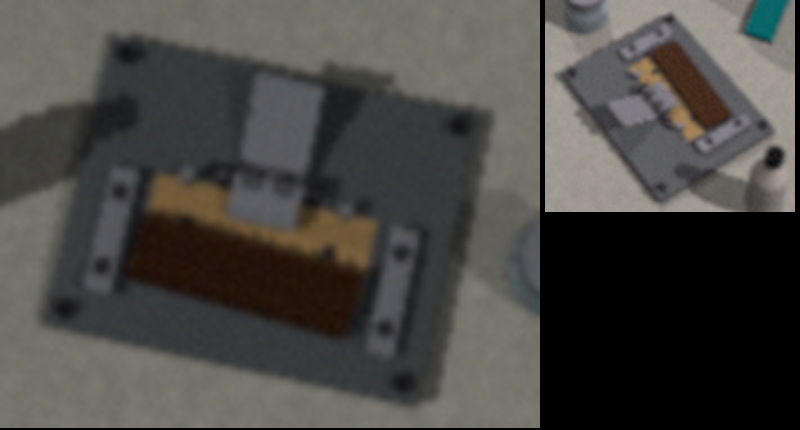

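>>> move_arm([
  [0, 0, 8, 0.035, 0.035, 0.01, 0.0854],
  [0, 0, 8, 0.035, 0.035, 0.01, 0.0854],
  [0, 0, 8, 0.035, 0.035, 0.01, 0.0854],
  [0, 0, 8, 0.035, 0.035, 0.01, 0.0854],
  [0, 0, 8, 0.035, 0.035, 0.01, 0.0854],
])

```text
clock: 1.6
eef_pos: [350.2, -451.1, 281.5]
tool_rot: [3.141, 0.0, 0.977]
force: [1.3, -0.6, -0.3]
width: 85.3
gripper_force: 0.0
```

The crop confirms it: the dark brown blank (crop 250,270) lies across the jig in front of the clip (270,200). The spare is off the plate and the look-alikes are coloured.

>>> move_arm([
  [0, 0, 7, 0.017, 0.046, 0, 0.0854],
  [0, 0, 7, 0.017, 0.046, 0, 0.0854],
  [0, 0, 7.2, 0.017, 0.046, 0, 0.0854],
  [0, 0, 0, 0.017, 0.046, 0, 0.0854],
  [0, 0, 0, 0.017, 0.046, 0, 0.0854],
])

```text
clock: 2.1
eef_pos: [434.5, -220.8, 281.2]
tool_rot: [3.141, 0.0, 1.342]
force: [1.1, 0.3, 0.2]
width: 85.5
gripper_force: 0.0
```

>>> move_arm([
  [0, 0, 0, 0.017, 0.046, 0, 0.0854],
  [0, 0, 0, 0.017, 0.046, 0, 0.0854],
  [0, 0, 0, 0.017, 0.046, 0, 0.0854],
  [0, 0, 0, 0.017, 0.046, 0, 0.0854],
  [0, 0, 0, 0.017, 0.046, 0, 0.0854],
])

```text
clock: 2.6
eef_pos: [519.6, 9.2, 281.1]
tool_rot: [3.141, 0.0, 1.342]
force: [1.6, 0.2, 0.0]
width: 85.4
gripper_force: 0.0
```

>>> move_arm([
  [0, 0, 0, 0.017, 0.046, -0.02, 0.0854],
  [0, 0, 0, 0.017, 0.036, -0.04, 0.0854],
  [0, 0, 0, 0, 0, -0.04, 0.0854],
  [0, 0, 0, 0, 0, 0, 0.0854],
  [0, 0, 0, 0, 0, 0, 0.0854],
])

```text
clock: 3.1
eef_pos: [549.9, 82.0, 186.7]
tool_rot: [-3.14, 0.001, 1.341]
force: [0.1, 0.4, 1.0]
width: 85.2
gripper_force: 0.0
```

Run:
```python
from h import *
s=telemetry.read_state();print(s["clock"],s["eef_pos"],s["tool_rot"],s["qpos"].round(2))
c=eyes.calibration("wrist");im,d=eyes.get_image("wrist");print(c)
cv2.imwrite("pics/w1.png",im)
# top-down rectified view at z=22 (scale top), 5 px/mm: jig axes
J=np.array([561.5,91.4]);a=np.deg2rad(-12.76);X=np.array([np.cos(a),np.sin(a)]);Y=np.array([-X[1],X[0]])
Rw=att(c);p0=np.array(c["position"])
def rect(z,x0=-80,x1=80,y0=-80,y1=80,s=3.5):
    # columns = jig y , rows = -jig x
    ys,xs=np.meshgrid(np.arange(y0,y1,1/s),np.arange(x1,x0,-1/s))
    W=np.concatenate([J+xs[...,None]*X+ys[...,None]*Y,np.full(xs.shape+(1,),z)],-1)
    q=(W-p0)@Rw;th=np.arctan2(np.hypot(q[...,0],q[...,1]),q[...,2]);ph=np.arctan2(q[...,1],q[...,0])
    return cv2.remap(im,(c["cx"]+c["fx"]*th*np.cos(ph)).astype(np.float32),(c["cy"]+c["fy"]*th*np.sin(ph)).astype(np.float32),cv2.INTER_CUBIC)
cv2.imwrite("pics/r1.png",rect(22.))
for z in(12.,22.,24.):np.save(f"r{int(z)}.npy",rect(z))
```

```text
3.1 [549.9078873   81.99401911 186.66097543] [-3.14043905e+00  1.11609650e-03  1.34111851e+00] [ 0.03  0.57 -0.34  1.82  0.26  0.8  -0.68]
{'fx': 309.70691628693146, 'fy': 309.70691628693146, 'cx': 327.40494602268393, 'cy': 200.47276716818266, 'position': array([568.73496782, 162.5619591 , 330.17994001]), 'attitude': array([ 2.81219515e+00,  1.86297195e-03, -2.30530939e-01])}
```

View pics/r1.png

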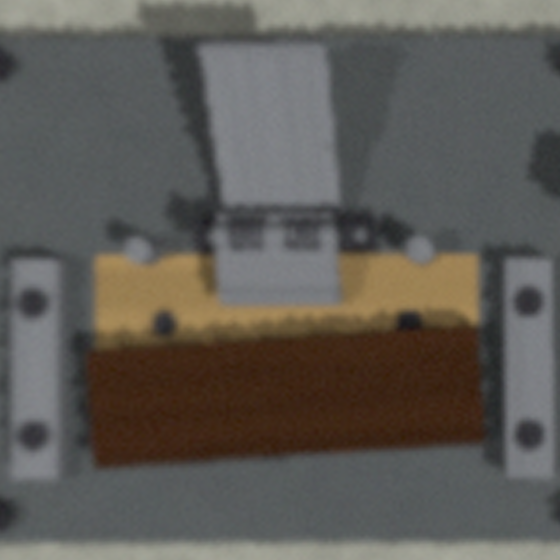

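The rectified wrist view, in jig axes, shows the scale with corners at (90,352), (482,326), (485,440) and (96,466). Its origin is near x=-31 mm and it is skewed 0.067 rad. The nose is clear at rows 280–303 and the tail is at (265,120). Next I go down above the jig with an 81 mm opening.

>>> move_arm([
  [0, 0, 0.4, 0, 0.012, -0.03, 0.081],
  [0, 0, 0, 0, 0, -0.04, 0.081],
  [0, 0, 0, 0, 0, -0.04, 0.081],
  [0, 0, 0, 0, 0, -0.02, 0.081],
  [0, 0, 0, 0, 0, 0, 0.081],
])

```text
clock: 3.65
eef_pos: [550.0, 93.4, 56.1]
tool_rot: [-3.14, 0.001, 1.347]
force: [-0.5, -0.1, 0.4]
width: 80.8
gripper_force: 0.0
```

Run:
```python
from h import *
s=telemetry.read_state();print(s["clock"],s["eef_pos"],s["tool_rot"],s["width"],s["force"])
im,d=eyes.get_image("wrist");a,_=eyes.get_image("scene")
x=cv2.resize(a[150:270,265:415],(480,384),interpolation=cv2.INTER_CUBIC)
y=cv2.resize(im[130:390,160:480],(320,260))
o=np.zeros((384,800,3),np.uint8);o[:,:480]=x;o[:260,480:]=y
cv2.imwrite("pics/c2.png",o)
```

```text
3.65 [549.98228572  93.41612455  56.13847917] [-3.14046113e+00  1.34625652e-03  1.34698203e+00] 80.81770429024648 [-0.4602966  -0.0847348   0.36013354]
```

View pics/c2.png

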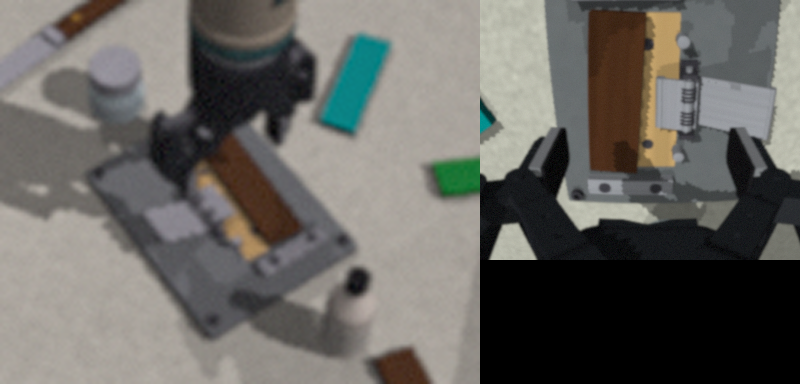

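The fingers straddle the scale and tail as intended: pushing finger at (555,165), tail finger at (745,160), both in line with the clip. I descend and feel for the tail.

>>> move_arm([
  [0, 0, 0, 0, 0, -0.015, 0.081],
  [0, 0, 0, 0, 0, -0.013, 0.081],
  [0, 0, 0, 0, 0, 0, 0.081],
  [0, 0, 0, 0, 0, 0, 0.081],
])

```text
clock: 4.15
eef_pos: [550.7, 94.8, 29.3]
tool_rot: [3.141, -0.0, 1.349]
force: [-0.2, -0.4, -0.2]
width: 81.0
gripper_force: 0.0
```

>>> move_arm([
  [0, 0, 0, 0, 0, -0.003, 0.081],
  [0, 0, 0, 0, 0, -0.003, 0.081],
  [0, 0, 0, 0, 0, 0, 0.081],
])

```text
clock: 4.45
eef_pos: [550.1, 94.8, 22.4]
tool_rot: [-3.141, 0.0, 1.349]
force: [0.5, 0.0, 0.6]
width: 80.9
gripper_force: 0.0
```

>>> move_arm([
  [0, 0, 0, 0, 0, -0.003, 0.081],
  [0, 0, 0, 0, 0, -0.003, 0.081],
  [0, 0, 0, 0, 0, 0, 0.081],
])

```text
clock: 4.75
eef_pos: [549.8, 94.8, 16.0]
tool_rot: [-3.141, 0.0, 1.349]
force: [1.3, -0.2, -0.7]
width: 81.1
gripper_force: 0.0
```

>>> move_arm([
  [0, 0, 0, 0, 0, -0.002, 0.081],
  [0, 0, 0, 0, 0, -0.002, 0.081],
  [0, 0, 0, 0, 0, 0, 0.081],
])

```text
clock: 5.05
eef_pos: [550.4, 94.8, 12.5]
tool_rot: [3.141, -0.0, 1.349]
force: [-0.9, -0.9, 2.6]
width: 80.9
gripper_force: 1.5
```

>>> move_arm([
  [0, 0, 0, 0, 0, -0.002, 0.081],
  [0, 0, 0, 0, 0, -0.002, 0.081],
  [0, 0, 0, 0, 0, 0, 0.081],
])

```text
clock: 5.35
eef_pos: [550.1, 94.8, 8.5]
tool_rot: [-3.142, 0.0, 1.349]
force: [-0.8, -0.4, 5.4]
width: 81.0
gripper_force: 2.6
```

Run:
```python
from h import *
s=telemetry.read_state();print(s["clock"],s["eef_pos"],s["tool_rot"],s["width"],s["force"])
c=eyes.calibration("wrist");im,d=eyes.get_image("wrist")
v,u=np.mgrid[:400,:640];x=u-c["cx"];y=v-c["cy"];r=np.hypot(x,y)+1e-9;t=r/c["fx"]
P=np.stack([x/r*np.tan(t)*d,y/r*np.tan(t)*d,d],-1)@att(c).T+np.array(c["position"])
a=np.deg2rad(-12.76);X=np.array([np.cos(a),np.sin(a)]);Y=np.array([-X[1],X[0]])
jx=(P[...,:2]-[561.5,91.4])@X;jy=(P[...,:2]-[561.5,91.4])@Y;z=P[...,2]-12
for lo in range(-64,80,4):
    m=(jx>=lo)&(jx<lo+4)&(abs(jy-6)<9)&(d>0)&(z<45)&(z>-15)
    if m.sum()>5: print(lo,m.sum(),np.percentile(z[m],[10,50,90]).round(1))
cv2.imwrite("pics/w3.png",cv2.resize(im[130:390,160:480],(800,650))[:600])
```

```text
5.35 [550.08155617  94.83769297   8.46308496] [-3.14151759e+00  3.77018700e-05  1.34903051e+00] 81.03597001129725 [-0.79663236 -0.43757303  5.41694485]
-64 258 [ 0.4 18.  38. ]
-60 422 [ 0.8 23.8 41.4]
-56 1142 [ 1.1 26.9 41.8]
-52 102 [10.2 10.8 11.5]
-48 249 [10.3 10.9 11.6]
-44 244 [10.3 11.  11.6]
-40 253 [10.3 11.  11.8]
-36 250 [10.2 10.9 11.7]
-32 259 [10.4 11.  11.8]
-28 260 [10.3 11.  11.7]
-24 266 [10.2 10.9 11.6]
-20 249 [10.2 11.  11.6]
-16 225 [ 0.6  1.4 10. ]
-12 242 [0.5 1.2 1.9]
-8 347 [ 1.1 16.5 17.5]
-4 340 [ 1.4 16.5 17.4]
0 337 [ 1.  16.2 16.9]
4 344 [ 1.1 16.1 16.9]
8 316 [ 3.4 16.4 17.4]
12 248 [16.  16.9 18. ]
16 114 [11.2 12.8 16.4]
20 231 [5.8 6.6 7.4]
24 332 [ 6.5  7.6 35.4]
28 1051 [ 8.8 28.  42. ]
32 346 [ 8.4 24.5 41. ]
36 301 [ 9.1 19.4 37.5]
40 285 [ 9.2 10.9 35.8]
44 214 [ 4.3 11.1 11.9]
48 257 [ 1.4 11.8 12.7]
52 270 [ 1.4 12.7 13.4]
56 261 [ 0.9 13.3 14.2]
60 262 [ 1.2 14.1 14.9]
64 101 [ 0.7 13.6 14.7]
68 31 [0.3 0.7 1.7]
76 13 [-11.5 -11.  -10.8]
```

View pics/w3.png

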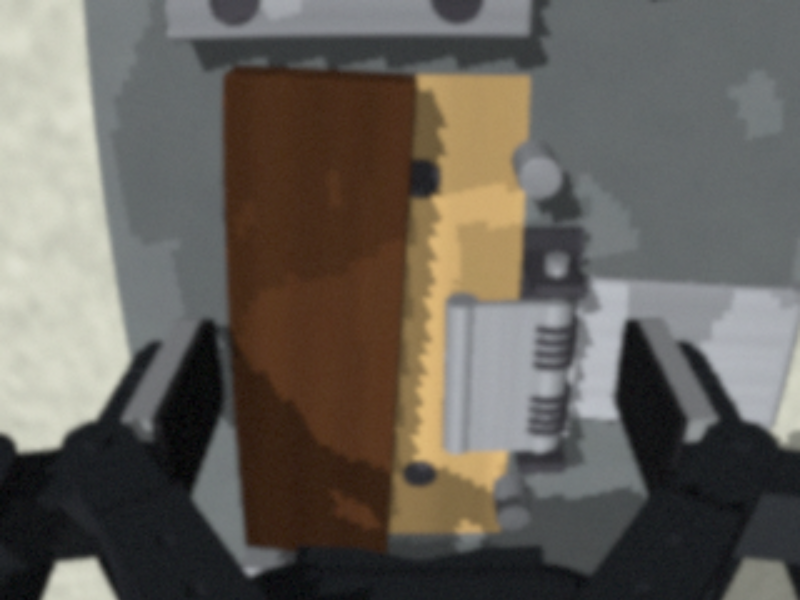

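The tail finger at (650,370) presses the tail. Its slope of 0.19 rad means a clip angle near 0.31. The pushing finger at (205,370) is just behind the scale's rear edge. I press further.

>>> move_arm([
  [0, 0, 0, 0, 0, -0.0015, 0.081],
  [0, 0, 0, 0, 0, -0.0015, 0.081],
  [0, 0, 0, 0, 0, 0, 0.081],
])

```text
clock: 5.7
eef_pos: [549.4, 94.9, 5.6]
tool_rot: [-3.141, 0.0, 1.349]
force: [-3.4, -0.2, 7.4]
width: 80.9
gripper_force: 3.9
```

>>> move_arm([
  [0, 0, 0, 0, 0, -0.001, 0.081],
  [0, 0, 0, 0, 0, 0, 0.081],
  [0, 0, 0, 0, 0, 0, 0.081],
])

```text
clock: 6.0
eef_pos: [549.2, 95.0, 4.9]
tool_rot: [-3.14, 0.001, 1.349]
force: [-4.2, 0.7, 10.3]
width: 80.9
gripper_force: 4.7
```

```bash
cat > look.py <<'E'
from h import *
s=telemetry.read_state();print(s["clock"],s["eef_pos"],s["tool_rot"],s["width"],s["force"])
c=eyes.calibration("wrist");im,d=eyes.get_image("wrist")
v,u=np.mgrid[:400,:640];x=u-c["cx"];y=v-c["cy"];r=np.hypot(x,y)+1e-9;t=r/c["fx"]
P=np.stack([x/r*np.tan(t)*d,y/r*np.tan(t)*d,d],-1)@att(c).T+np.array(c["position"])
a=np.deg2rad(-12.76);X=np.array([np.cos(a),np.sin(a)]);Y=np.array([-X[1],X[0]])
jx=(P[...,:2]-[561.5,91.4])@X;jy=(P[...,:2]-[561.5,91.4])@Y;z=P[...,2]-12
m=(jx>48)&(jx<62)&(abs(jy-8)<9)&(z>2)&(z<20)&(d>0)
if m.sum()>20:
    p=np.polyfit(jx[m],z[m],1);print("tail slope",p[0],"z45",np.polyval(p,45))
b=im.astype(int);br=(b[...,2]>b[...,0]+12)&(b[...,2]<120)&(abs(z-11)<2.5)&(d>0)&(jx>-60)&(jx<10)&(abs(jy)<62)
k,l,st,_=cv2.connectedComponentsWithStats(br.astype(np.uint8));i=1+st[1:,4].argmax();q=l==i
print("scale",cv2.minAreaRect(np.stack([jx[q],jy[q]],1).astype(np.float32)))
print("guides",[ (np.percentile(jx[g],[1,99]).round(1).tolist(),np.median(jy[g]).round(1)) for g in [(abs(z-9)<1.5)&(d>0)&(abs(jy*sg-70)<7)&(abs(jx+23)<45) for sg in(1,-1)] if g.sum()>20])
E
python3 look.py
```

```text
6.0 [549.16516794  95.03097627   4.86899554] [-3.14019588e+00  5.38131730e-04  1.34936234e+00] 80.89872908842479 [-4.20734114  0.69080759 10.27722961]
tail slope 0.006267033013971119 z45 5.378584785465684
scale ((-33.00529861450195, 1.6190605163574219), (111.87422180175781, 34.085235595703125), 86.4345474243164)
guides [([-55.9, 6.4], np.float64(70.6))]
```

The tail is at its stop (slope about 0). I ease up 0.8 mm and push along the jig's +x, which is world (0.975, -0.221).

>>> move_arm([
  [0, 0, 0, 0, 0, 0.0008, 0.081],
  [0, 0, 0, 0.003, -0.0007, 0, 0.081],
  [0, 0, 0, 0.003, -0.0007, 0, 0.081],
  [0, 0, 0, 0.003, -0.0007, 0, 0.081],
  [0, 0, 0, 0, 0, 0, 0.081],
])

```text
clock: 6.55
eef_pos: [557.6, 93.2, 5.2]
tool_rot: [-3.139, 0.001, 1.35]
force: [-3.4, 0.1, 6.7]
width: 81.1
gripper_force: 3.1
```

```bash
python3 look.py
```

```text
6.55 [557.57591794  93.20069121   5.23312729] [-3.13879573e+00  5.53578425e-04  1.34952723e+00] 81.13298151764974 [-3.44501538  0.05141237  6.66109372]
tail slope -0.07466084139811116 z45 6.604338671818697
scale ((-27.950450897216797, 1.9226913452148438), (113.04411315917969, 34.78754425048828), 88.57769775390625)
guides [([-55.7, 6.3], np.float64(70.6))]
```

>>> move_arm([
  [0, 0, 0, 0.003, -0.0007, 0, 0.081],
  [0, 0, 0, 0.003, -0.0007, 0, 0.081],
  [0, 0, 0, 0.003, -0.0007, 0, 0.081],
  [0, 0, 0, 0.002, -0.0005, 0, 0.081],
  [0, 0, 0, 0, 0, 0, 0.081],
])

```text
clock: 7.1
eef_pos: [569.9, 90.3, 5.2]
tool_rot: [-3.141, -0.0, 1.349]
force: [-2.3, 1.7, 3.5]
width: 81.2
gripper_force: 2.0
```

>>> move_arm([
  [0, 0, 0, 0.001, -0.0002, 0, 0.081],
  [0, 0, 0, 0.001, -0.0002, 0, 0.081],
  [0, 0, 0, 0, 0, 0, 0.081],
])

```text
clock: 7.4
eef_pos: [572.3, 89.7, 5.2]
tool_rot: [3.141, -0.0, 1.349]
force: [-3.7, 0.3, 3.7]
width: 81.2
gripper_force: 1.9
```

```bash
python3 look.py
```

```text
7.4 [572.2740753   89.68362742   5.2455402 ] [ 3.14149622e+00 -6.03580582e-05  1.34887715e+00] 81.16398954200729 [-3.71561618  0.33061906  3.69202453]
tail slope -0.05280692305543388 z45 9.523516893108972
scale ((-13.256755828857422, 2.3595962524414062), (112.8414535522461, 34.534996032714844), 89.9468002319336)
guides [([-55.7, 6.3], np.float64(70.6))]
```

>>> move_arm([
  [0, 0, 0, 0.001, -0.0002, 0, 0.081],
  [0, 0, 0, 0, 0, 0, 0.081],
])

```text
clock: 7.65
eef_pos: [573.2, 89.5, 5.3]
tool_rot: [-3.142, -0.0, 1.349]
force: [-3.1, 0.8, 4.0]
width: 81.1
gripper_force: 2.1
```

>>> move_arm([
  [0, 0, 0, 0.001, -0.0002, 0, 0.081],
  [0, 0, 0, 0, 0, 0, 0.081],
])

```text
clock: 7.85
eef_pos: [573.2, 89.5, 5.2]
tool_rot: [-3.14, 0.001, 1.349]
force: [-5.0, 1.4, 5.5]
width: 81.0
gripper_force: 3.1
```

```bash
python3 look.py
```

```text
7.85 [573.24748575  89.45549581   5.15939657] [-3.13985530e+00  5.00050417e-04  1.34902141e+00] 80.96521847545463 [-4.99034402  1.39243643  5.49621548]
tail slope 0.042179281846632714 z45 8.379285304634582
scale ((-12.190031051635742, 2.653575897216797), (112.6905517578125, 34.349388122558594), 89.83235168457031)
guides [([-55.8, 6.5], np.float64(70.6))]
```

>>> move_arm([
  [0, 0, 0, 0.001, -0.0002, 0, 0.081],
  [0, 0, 0, 0, 0, 0, 0.081],
])

```text
clock: 8.1
eef_pos: [573.3, 89.4, 5.1]
tool_rot: [-3.138, 0.001, 1.349]
force: [-6.7, 2.1, 7.2]
width: 80.7
gripper_force: 4.2
```

>>> move_arm([
  [0, 0, 0, 0.001, -0.0002, 0, 0.081],
  [0, 0, 0, 0, 0, 0, 0.081],
])

```text
clock: 8.3
eef_pos: [573.3, 89.4, 5.0]
tool_rot: [-3.137, 0.001, 1.349]
force: [-7.6, 1.4, 7.3]
width: 80.9
gripper_force: 5.0
```

```bash
python3 look.py
```

```text
8.3 [573.29892368  89.40591826   4.98220275] [-3.13657544e+00  1.46106596e-03  1.34949500e+00] 80.90156436524344 [-7.61632102  1.41904354  7.29521601]
tail slope 0.04924239572745365 z45 8.079548590309276
scale ((-12.257558822631836, 2.408733367919922), (112.41847229003906, 34.45110321044922), 89.68431854248047)
guides [([-55.8, 6.6], np.float64(70.6))]
```

The scale is hard on both pins: x stays put while the force rises, and it reads square. I back off the pushing finger and then release the tail straight up.

>>> move_arm([
  [0, 0, 0, -0.003, 0.0007, 0, 0.081],
  [0, 0, 0, -0.002, 0.0005, 0, 0.081],
  [0, 0, 0, 0, 0, 0.004, 0.081],
  [0, 0, 0, 0, 0, 0.005, 0.081],
  [0, 0, 0, 0, 0, 0.01, 0.081],
])

```text
clock: 8.85
eef_pos: [570.7, 89.9, 24.3]
tool_rot: [-3.14, 0.001, 1.349]
force: [1.2, 0.1, 1.0]
width: 80.9
gripper_force: 0.0
```

>>> move_arm([
  [0, 0, 0, 0, 0, 0.03, 0.081],
  [0, 0, 0, 0, 0, 0.04, 0.081],
  [0, 0, 0, 0, 0, 0.04, 0.081],
  [0, 0, 0, 0, 0, 0.03, 0.081],
  [0, 0, 0, 0, 0, 0, 0.081],
])

```text
clock: 9.35
eef_pos: [573.8, 91.0, 169.2]
tool_rot: [3.134, -0.004, 1.349]
force: [0.5, 0.2, 0.4]
width: 80.8
gripper_force: 0.0
```

```bash
python3 look.py
python3 - <<'E'
from h import *
im,_=eyes.get_image("wrist");cv2.imwrite("pics/w9.png",cv2.resize(im[100:340,180:500],(800,600),interpolation=cv2.INTER_CUBIC))
E
```

```text
9.35 [573.79487971  90.96435959 169.21006026] [ 3.1339658  -0.00361173  1.34882285] 80.82095616910856 [0.47916965 0.17973158 0.4245324 ]
tail slope 0.19324309053718922 z45 12.112514528065635
scale ((-12.454429626464844, 2.2513198852539062), (112.31039428710938, 33.64340591430664), 89.89846801757812)
guides [([-56.1, 6.7], np.float64(70.6)), ([-56.5, 5.9], np.float64(-69.8))]
```

View pics/w9.png

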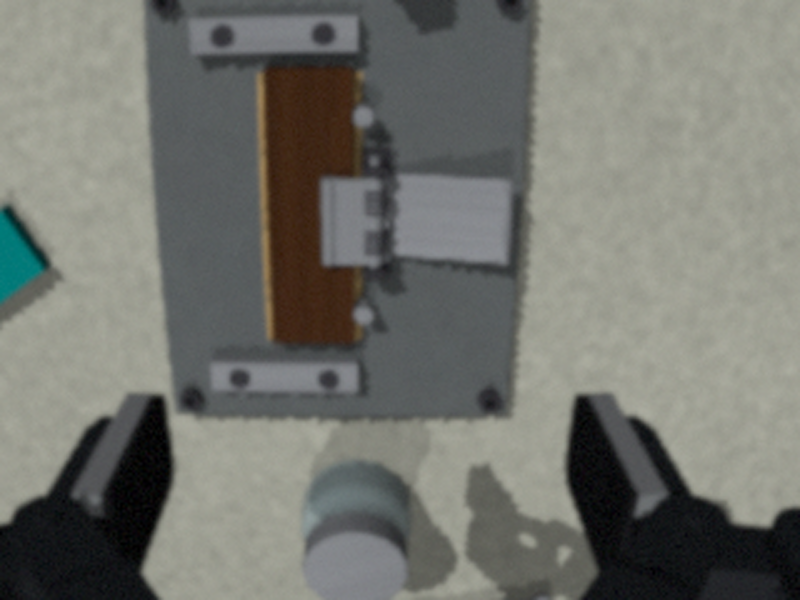

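The scale (315,205) is square against both pins (363,117) and (363,316), with the nose resting on it and a clip angle near 0.3. Everything is clear, so I hand it in.

```bash
python3 -c "
from h import *
print(ctrl.finish_job())"
```

```text
the job is handed in; nothing more can be done
None
```

The handle scale is loaded and handed in: it sits square against both stop pins under the released clip (angle about 0.3 rad), and the arm is clear; no verdict came back.

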